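Turn the upside-down ornament base over into the glueing tray

ROBOT

A 7-joint arm with a two-finger parallel gripper is mounted at the origin on the work surface. World frame = base frame: x ahead of the robot, y to its left, z up, the work surface at z = 0. Lengths are in mm, angles in rad, forces in N, time in s.
With the tool pointing down it reaches from about 400 to 875 mm from the base axis. Payload 4.4 kg.
Tool frame: the origin (TCP) lies at the very end of the fingers, on their centre line; the grasp point (between the pads) lies 19 mm behind it; z points along the fingers, y is the line along which they close (so a half turn about z gives the same grasp; the last joint's range is limited). The gripper opens to 85 mm and grips with 20 to 120 N. Pads are 22 mm wide; open, the fingers measure 114 mm over their backs; the gripper's body (76 mm by 85 mm) begins 54 mm behind the grasp point. The pads swing forward as they close: fully open they stand 13 mm farther back than shut.
Start: joints at [1.202, 0.628, 0.038, 1.517, -0.027, 0.996, -0.02], TCP at [193.854, -620.434, 231.313] pointing down, gripper open.
Joint ranges: [-3.06, 3.06], [-0.37, 2.12], [-1.25, 1.32], [0.18, 2.47], [-1.1, 4.24], [0.23, 1.98], [-2.94, 2.94]. Speed limits (rad/s): [2.57, 2.57, 3.14, 3.14, 3.14, 3.14, 3.14].

INTERFACE

Orientations are given as [roll, pitch, yaw] about the fixed x, y, z axes, in that order (R = Rz(yaw) Ry(pitch) Rx(roll)).
In Python, from cell import ctrl gives the robot as it stands.
- The arm moves only by the tool step_arm, never from a script. Its argument "series" is a list that holds one entry, the list of rows, each a list of 7 numbers: the turn, a rotation vector about the tool's x, y, z as a fraction of full scale, then the shift along the tool's x, y, z as a fraction of full scale, then the closure, from 0 (fully open) to 1 (shut). In form: [[[ax, ay, az, tx, ty, tz, gripper], ...]]. A call has 1 to 12 rows; each row shifts and turns the commanded pose from where the row before left it, along the tool's axes as they then stand; what a row does not reach is not made up. Full scale, the value 1, is 150 mm for a shift and 45 degrees for a turn. A row lasts 1/10 s, in which the tool goes at most 50 mm and 8.59 degrees, less where a joint would pass 70% of its speed; a pose out of reach is approached as far as the arm can. A call with a number of a shift or a turn outside -1 to 1 is refused whole. A call with a gripper value outside its range is refused whole. The fingers move at their own pace and stop on an object; the grip force is fixed at half the most. Time passes only in rows, so rows that do not move let the fingers close. It gives the time, the measured TCP pose, the force, the opening and the grip force at its end, in the units of the state.
- ctrl.read_state(): the state, without advancing time (a new reading comes with each control period).
- ctrl.get_image(name): name is "scene" or "side" or "wrist"; returns a dict with "img" (384x512x3 uint8, red, green, blue), "fx", "fy", "cx", "cy" (pixels), "dist" ([k1, k2, p1, p2, k3] as OpenCV has them; the pictures are not rectified), "R" (3x3) and "t" (3): a world point X has camera coordinates R X + t. Camera axes: x right, y down, z forward; pixel columns grow to the right and rows downward; lengths in mm; the calibration is good to about 2 mm. A picture is of the moment at which its call begins. There is no depth.
- ctrl.finish_job(): hands the job in; it is judged then, once.
Trained networks look in a picture, given as the dict that the camera call returned (one of the last four; its "shot" number tells which), for a name from the list of things; names that differ only in an ending like _2 or _b are one class to them, and where a whole thing is asked for, a point or a joint stands for the part that bears it (a point fixed in the world has none). Each returns a list of dicts, best first, with "score" (0 to 1); they miss things now and then, are a little off and sometimes report something else, mostly with a low value. They report only what shows in the picture. A call takes as long as a camera call. They do not tell look-alikes from the thing itself.
- ctrl.recognise(picture, thing): "centre" ([column, row] in pixels, amid what is visible of it).
The state is a dict: "clock": time; "qpos": joint angles; "qd": joint speeds; "tau": joint torques, N m; "eef_pos": TCP position; "tool_rot": TCP orientation; "force": force on the tool from outside, world axes, zero at the start; "torque": the same for the moment, N m; "width": finger opening in mm; "gripper_force": force on a finger pad.
Only numpy, scipy, OpenCV 4.12 (cv2) and the standard library are available. Lean on these libraries where they do the work, as an engineer would, in place of code of your own. Each camera call takes 0.05 s, during which the arm holds its last target. There are 200 camera calls.

TASK

One of the three square wooden ornament bases lies upside down, with its four little black rubber feet showing instead of the round socket. Turn that one over and leave it in the empty plywood tray, lying flat on its feet with the socket facing up. Leave the two bases that already lie the right way up where they are.

Things in the scene. Friction and masses are not known exactly. Their poses are not given: they have to be found in the camera images.
- base_c (a point): Middle of the upside-down base: a square light-wood block, 60 x 60 mm, 33 mm high (30 mm wood plus four 3 mm black rubber feet, 16 mm wide, 20 mm in x and y off the middle); opposite the feet a round socket, 34 mm wide, 14 mm deep. 16.5 mm from foot tips and from socket face. z axis runs from feet to socket (down at the start); x, y square to the sides. About 70 g.
- other1_c (a point): Centre of another base of the same shape and size, lying the right way up (socket up); a bystander.
- other2_c (a point): Centre of a third base of the same shape and size, lying the right way up (socket up); a bystander.
- tray_in (a point): Middle of the inner floor of the empty square plywood tray fixed to the bench: inside 120 x 120 mm, walls 6 mm thick whose tops stand 6 mm above the inner floor and 12 mm above the bench; the floor is 6 mm above the bench. z axis up, x and y along the walls.
Not all that is in view belongs to the job. What is shaped like the part that bears base_c but blue is not meant. Leave any orange look-alike of the part that bears tray_in alone.

How it is judged:
By the outcome, as a careful person would: the job done as asked, in the order asked, and still so for the second after the job is handed in, with the robot touching nothing.
It also fails if it takes over 48 s, if anything falls off the work surface, if the arm or the gripper's body presses on something with over 40 N, if the wrist force passes 120 N, or if a joint passes its speed limit or range.

## Working session

There is one attempt and no reset: what is moved stays moved. The work goes in short steps, Python scripts to look and compute and a tool call to move; the robot and the scene stay as the last step left them, time stands still between calls to the robot, and variables do not carry over. Pictures are saved under pics/ and viewed, at most 10 in all, crops included, and the job is handed in when it is done.

Besides the shell and the picture viewer there is one more tool, called after ">>>" by a JSON object that holds its "api" and its "payload". step_arm: Moves the arm, as the interface text tells. Shift numbers are shares of 150 mm and turn numbers shares of 45 degrees, none past 1 either way. Its arguments: {"type":"object","properties":{"series":{"type":"array","items":{"type":"array","items":{"type":"array","items":{"type":"number","minimum":-1,"maximum":1}}}}},"required":["series"]}

```bash
mkdir -p pics; cat > h.py <<'E'
import numpy as np, cv2
from cell import ctrl
def K(p): return np.array([[p['fx'],0,p['cx']],[0,p['fy'],p['cy']],[0,0,1.]])
def ray(p,uv,z):
    n=cv2.undistortPoints(np.array([[uv]],float),K(p),np.array(p['dist'],float))[0,0]
    R=np.array(p['R']);t=np.array(p['t']);c=-R.T@t;d=R.T@np.array([n[0],n[1],1]);return c+d*(z-c[2])/d[2]
def proj(p,X):
    return cv2.projectPoints(np.array(X,float).reshape(-1,1,3),cv2.Rodrigues(np.array(p['R'],float))[0],np.array(p['t'],float),K(p),np.array(p['dist'],float))[0][:,0]
def save(p,n,crop=None,s=1):
    im=p['img'][:,:,::-1]
    if crop: a,b,c,d=crop; im=im[b:d,a:c]
    cv2.imwrite('pics/'+n,cv2.resize(im,None,fx=s,fy=s,interpolation=cv2.INTER_CUBIC))
E
python3 - <<'E'
from h import *
ims=[]
for n in ['scene','side']:
    p=ctrl.get_image(n); save(p,n+'0.png',s=1.5)
    R=np.array(p['R']);print(n,-R.T@np.array(p['t']))
    for th,z in [('base_c',33),('other1_c',33),('tray_in',6)]:
        for r in ctrl.recognise(p,th): print(th,round(r['score'],2),np.round(r['centre']),np.round(ray(p,r['centre'],z)))
s=ctrl.read_state();print(s['clock'],s['eef_pos'],s['tool_rot'],s['width'])
E
```

```text
scene [ 744.8316811  -574.95249703  822.47386595]
base_c 0.95 [177. 335.] [ 480. -427.   33.]
base_c 0.64 [156. 241.] [ 301. -269.   33.]
base_c 0.55 [191. 282.] [ 435. -313.   33.]
other1_c 0.64 [269. 208.] [489. -46.  33.]
tray_in 0.64 [255. 133.] [304. 204.   6.]
side [ 41.60344333 441.22191395 821.62719833]
base_c 0.73 [361. 189.] [ 287. -246.   33.]
base_c 0.67 [326. 156.] [ 427. -288.   33.]
base_c 0.56 [341. 128.] [ 459. -415.   33.]
other1_c 0.82 [251. 204.] [470. -20.  33.]
tray_in 0.86 [237. 315.] [306. 209.   6.]
tray_in 0.63 [324. 155.] [ 445. -313.    6.]
tray_in 0.57 [175. 257.] [514. 202.   6.]
0.4 [ 193.83105651 -620.33897585  231.17670649] [-3.14131959e+00 -1.52226719e-05  3.02748058e-01] 85.60171885184525
```

View pics/scene0.png

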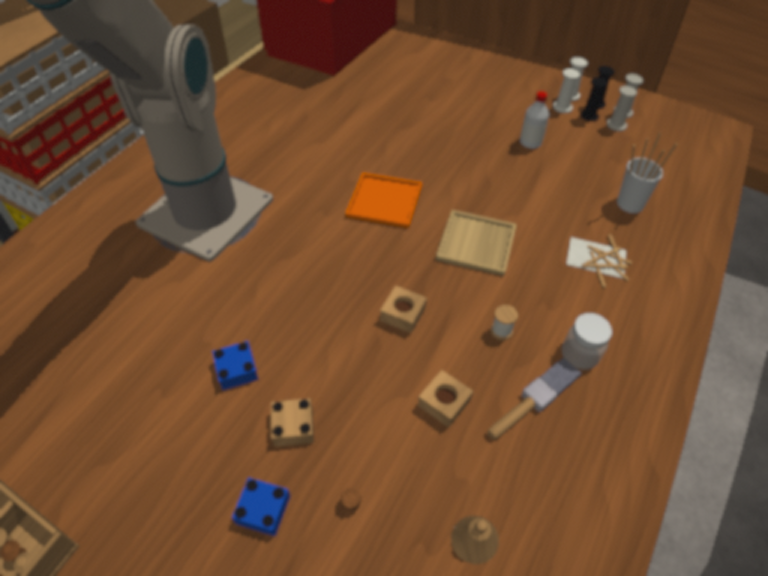

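View pics/side0.png

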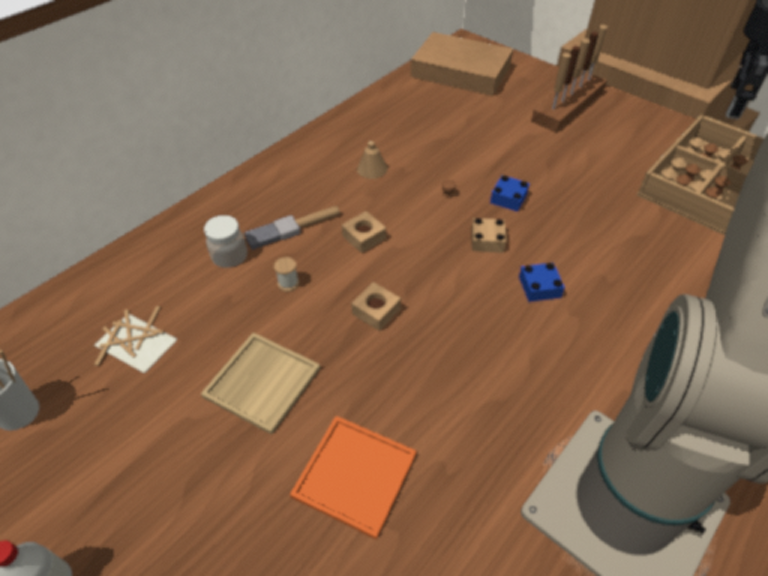

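The wooden upside-down base is at about scene (194,282) and side (326,156), with blue look-alikes either side. The plywood tray is at scene (318,161) and side (175,255). Next I'll measure yaw and position from the feet and the tray edges.

```bash
python3 - <<'E'
from h import *
P={n:ctrl.get_image(n) for n in ['scene','side']}
for n,c,tc in [('scene',(194,282),(318,161)),('side',(326,156),(175,255))]:
    p=P[n];im=p['img'].astype(int)
    x0,y0=c[0]-24,c[1]-24
    g=im[y0:y0+48,x0:x0+48].max(2)
    k,l,st,ce=cv2.connectedComponentsWithStats((g<75).astype(np.uint8))
    print(n)
    for i in range(1,k):
        if st[i,4]>5: print(' dark',st[i,4],ce[i]+[x0,y0],np.round(ray(p,ce[i]+[x0,y0],33)[:2],1))
    for r in ctrl.recognise(p,'base_c')+ctrl.recognise(p,'other1_c'): print(np.round(r['score'],2),r['centre'],ray(p,r['centre'],20).round(0))
a=P['scene']['img'];b=P['side']['img']
A=a[255:315,165:225];B=b[125:185,296:356];C=a[125:195,280:350];D=b[215:295,130:210]
f=lambda i:cv2.resize(i[:,:,::-1],(390,290),interpolation=cv2.INTER_CUBIC)
cv2.imwrite('pics/crops.png',np.vstack([np.hstack([f(A),f(B)]),np.hstack([f(C),f(D)])]))
# tray corners guess (inner/outer top) scene px/1.5 and side
for n,pts in [('scene',[(452,213),(516,220),(501,272),(437,260)]),('side',[(255,335),(320,367),(271,429),(204,391)])]:
    q=np.array([ray(P[n],(u/1.5,v/1.5),12)[:2] for u,v in pts]);print(q.round(0),q.mean(0).round(1))
E
```

```text
scene
 dark 20 [202.05 269.1 ] [ 438.5 -274.2]
 dark 15 [184.6 270.6] [ 406.3 -297.4]
 dark 22 [202.90909091 285.09090909] [ 462.5 -306.1]
 dark 21 [185. 287.] [ 430.8 -330. ]
0.94 [177.4, 337.7] [ 479. -428.   20.]
0.93 [194.2, 280.8] [ 435. -303.   20.]
0.92 [154.6, 240.9] [ 290. -265.   20.]
0.66 [272.8, 209.2] [494. -36.  20.]
side
 dark 13 [347.69230769 135.53846154] [ 426.3 -399. ]
 dark 8 [318.5 147. ] [ 462.7 -303.2]
 dark 9 [332.66666667 147.88888889] [ 429.9 -326.6]
 dark 9 [318.66666667 157.11111111] [ 438.4 -270. ]
 dark 9 [333.33333333 157.88888889] [ 405.6 -294.2]
0.89 [341.7, 128.9] [ 463. -427.   20.]
0.72 [324.3, 158.0] [ 431. -289.   20.]
0.56 [362.4, 186.8] [ 292. -266.   20.]
0.7 [254.5, 198.7] [482. -47.  20.]
0.42 [242.5, 153.3] [ 620. -151.   20.]
[[448. 235.]
 [568. 282.]
 [594. 139.]
 [478. 106.]] [521.7 190.6]
[[593. 146.]
 [467. 120.]
 [444. 244.]
 [571. 268.]] [518.8 194.5]
```

View pics/crops.png

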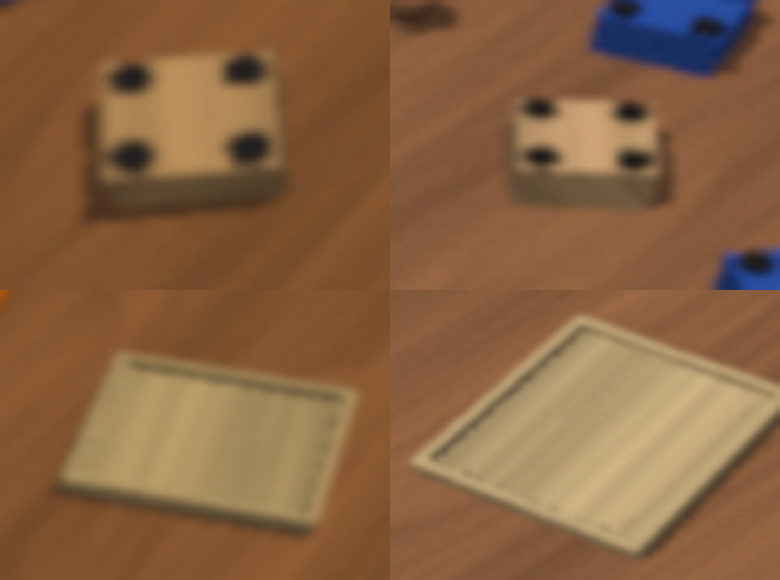

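```bash
cat >> h.py <<'E'
from scipy.spatial.transform import Rotation as Ro, Slerp
def pose():
    s=ctrl.read_state(); return np.array(s['eef_pos']),Ro.from_euler('xyz',s['tool_rot']),s
def target(grasp,backaz,tilt,ysign=1,d=19):
    # tool leans so that its back points to azimuth backaz (deg), tilt from vertical
    b=np.radians(backaz);t=np.radians(tilt);w=np.array([np.cos(b),np.sin(b),0])
    z=-w*np.sin(t)-np.array([0,0,np.cos(t)]);y=ysign*np.array([w[1],-w[0],0]);x=np.cross(y,z)
    return np.array(grasp,float)+d*z,Ro.from_matrix(np.c_[x,y,z])
def rows(p1,R1,p0=None,R0=None,g=0,n=None):
    if p0 is None: p0,R0,_=pose()
    rv=(R0.inv()*R1).as_rotvec();D=np.linalg.norm(p1-p0);A=np.degrees(np.linalg.norm(rv))
    m=n or int(max(np.ceil(D/48),np.ceil(A/8.4),1))
    print('D %.0f A %.0f n %d'%(D,A,m),'rotvec deg',np.degrees(rv).round(1),'shift tool',R0.inv().apply(p1-p0).round(1))
    out=[]
    for i in range(m):
        Ri=R0*Ro.from_rotvec(rv*i/m)
        out.append([*(np.degrees(rv)/m/45).round(3),*(Ri.inv().apply((p1-p0)/m)/150).round(3),g])
    print(str([[float(v) for v in r] for r in out]))
E
python3 - <<'E'
from h import *
p1,R1=target([500,-250,230],36.3,30)
rows(p1,R1)
E
```

```text
D 472 A 35 n 10 rotvec deg [ -5.  -29.7 -18.5] shift tool [ 393.7 -259.2   17.8]
[[-0.011, -0.066, -0.041, 0.262, -0.173, 0.012, 0.0], [-0.011, -0.066, -0.041, 0.268, -0.164, -0.003, 0.0], [-0.011, -0.066, -0.041, 0.273, -0.155, -0.019, 0.0], [-0.011, -0.066, -0.041, 0.276, -0.146, -0.034, 0.0], [-0.011, -0.066, -0.041, 0.279, -0.137, -0.05, 0.0], [-0.011, -0.066, -0.041, 0.28, -0.127, -0.066, 0.0], [-0.011, -0.066, -0.041, 0.28, -0.118, -0.081, 0.0], [-0.011, -0.066, -0.041, 0.279, -0.108, -0.097, 0.0], [-0.011, -0.066, -0.041, 0.277, -0.098, -0.112, 0.0], [-0.011, -0.066, -0.041, 0.274, -0.088, -0.127, 0.0]]
```

>>> {"api": "step_arm", "payload": {"series": [[[-0.011,-0.066,-0.041,0.26,-0.17,0.01,0],[-0.011,-0.066,-0.041,0.27,-0.16,0,0],[-0.011,-0.066,-0.041,0.27,-0.155,-0.02,0],[-0.011,-0.066,-0.041,0.28,-0.145,-0.035,0],[-0.011,-0.066,-0.041,0.28,-0.14,-0.05,0],[-0.011,-0.066,-0.041,0.28,-0.13,-0.065,0]]]}}

```text
clock: 1.3
eef_pos: [374.6, -400.5, 220.9]
tool_rot: [3.118, 0.316, 0.495]
force: [1.4, -1.3, -0.8]
width: 85.6
gripper_force: 0.0
```

```bash
cat >> h.py <<'E'
import json
def log():
    s=ctrl.read_state();open('log.jsonl','a').write(json.dumps([list(map(float,s[k])) for k in('qpos','eef_pos','tool_rot')])+'\n')
    print(s['clock'],np.round(s['qpos'],3),np.round(s['eef_pos'],1),np.round(s['tool_rot'],3),s['width'])
E
python3 -c "
from h import *
log()"
```

```text
1.3 [ 0.487  0.561  0.15   1.758  0.261  0.964 -0.617] [ 374.6 -400.5  220.9] [3.118 0.316 0.495] 85.56262972709882
```

>>> {"api": "step_arm", "payload": {"series": [[[-0.011,-0.066,-0.041,0.28,-0.12,-0.08,0],[-0.011,-0.066,-0.041,0.28,-0.11,-0.1,0],[-0.011,-0.066,-0.041,0.28,-0.1,-0.11,0],[-0.011,-0.066,-0.041,0.27,-0.09,-0.13,0],[0,0,0,0,0,0,0]]]}}

```text
clock: 1.8
eef_pos: [499.5, -244.8, 210.8]
tool_rot: [-3.136, 0.516, 0.651]
force: [0.2, 2.0, -0.3]
width: 85.5
gripper_force: 0.0
```

```bash
python3 - <<'E'
from h import *
log()
open('log.jsonl','a').write(json.dumps([[1.202,0.628,0.038,1.517,-0.027,0.996,-0.02],[193.854,-620.434,231.313],[-3.1413,0,.30275]])+'\n')
E
cat > fk.py <<'E'
import numpy as np, json, itertools
from scipy.optimize import least_squares
from scipy.spatial.transform import Rotation as Ro
def fk(q,prm):
    s1,s3,s5,s7,c1,c7,S,U,F,L,eU,eF,eW=prm
    E=lambda a,v:Ro.from_euler(a,v)
    R=E('z',s1*q[0]+c1);p=np.array([0,0,S]);
    R=R*E('y',q[1]);R=R*E('z',s3*q[2]);p=p+R.apply([eU,0,U])
    R=R*E('y',q[3]);p=p+R.apply([eF,0,0]);R=R*E('z',s5*q[4]);p=p+R.apply([0,0,F])
    R=R*E('y',q[5]);p=p+R.apply([eW,0,0]);R=R*E('z',s7*q[6]+c7);p=p+R.apply([0,0,L]);return p,R
def fit():
    D=[json.loads(l) for l in open('log.jsonl')];best=None
    for sg in itertools.product([1,-1],repeat=4):
      for c1 in (-2.4,-.1,3):
        def f(v):
            prm=(*sg,*v);r=[]
            for q,p,e in D:
                a,R=fk(q,prm);r+=list((a-p)/10)+list((R.inv()*Ro.from_euler('xyz',e)).as_rotvec()*20)
            return np.r_[r,np.array(v[-3:])/500]
        o=least_squares(f,[c1,-1.57 if c1!=9 else 1,330,430,430,220,0,0,0])
        if best is None or o.cost<best[0]: best=(o.cost,(*sg,*o.x),f(o.x))
    return best
E
python3 -c "
from fk import *
b=fit();print(b[0],np.round(b[1],3));print(b[2].round(2));json.dump(list(map(float,b[1])),open('prm.json','w'))"
```

```text
1.8 [ 0.1    0.708  0.128  1.574  0.316  1.232 -0.87 ] [ 499.5 -244.8  210.8] [-3.136  0.516  0.651] 85.49529976153494
0.2402429213383341 [-1.00000e+00 -1.00000e+00 -1.00000e+00 -1.00000e+00 -4.80000e-02
  1.52600e+00  2.77146e+02  5.86209e+02  3.55670e+02  3.67801e+02
 -5.91700e+00 -4.27820e+01  1.01680e+01]
[ 0.13  0.1  -0.05 -0.3   0.01 -0.01 -0.16  0.14  0.17 -0.47 -0.01  0.06
 -0.02 -0.18 -0.13  0.03 -0.01 -0.05 -0.01 -0.09  0.02]
```

```bash
cat >> fk.py <<'E'
LO=np.array([-3.06,-.37,-1.25,.18,-1.1,.23,-2.94]);HI=np.array([3.06,2.12,1.32,2.47,4.24,1.98,2.94])
def ik(p,R,prm,q0,n=6):
    rng=np.random.default_rng(0);sols=[]
    for k in range(n):
        s=np.array(q0) if k==0 else rng.uniform(LO,HI)
        s=np.clip(s,LO+.02,HI-.02)
        f=lambda q:np.r_[(fk(q,prm)[0]-p)/10,(fk(q,prm)[1].inv()*R).as_rotvec()*20,.002*(q-q0)]
        o=least_squares(f,s,bounds=(LO,HI),max_nfev=80)
        if np.linalg.norm(o.fun[:6])<.2: sols.append(o.x)
    return sorted(sols,key=lambda x:np.abs(x-q0).max())
E
python3 - <<'E'
from h import *; from fk import *
prm=json.load(open('prm.json'));q=np.array(ctrl.read_state()['qpos'])
for tl in (55,60):
  for az in (36.3,-53.7,-143.7,126.3):
    for ys in (1,-1):
        s=ik(*target([434,-300,22],az,tl,ys),prm,q)
        print('grasp',tl,az,ys,len(s),s[0].round(2) if s else '')
for az in range(-60,150,30):
    for ys in (1,-1):
        s=ik(*target([520,192,42],az,68,ys),prm,q)
        print('rel',az,ys,len(s),s[0].round(2) if s else '')
E
```

```text
grasp 55 36.3 1 3 [ 0.05  1.13  0.19  1.68  0.58  1.11 -1.22]
grasp 55 36.3 -1 2 [ 0.4   1.18 -0.52  1.69  0.96  1.52  1.48]
grasp 55 -53.7 1 6 [ 0.55  1.27  0.33  1.22 -0.37  1.68 -1.52]
grasp 55 -53.7 -1 2 [ 0.84  1.29 -0.46  1.22  0.11  1.61  1.07]
grasp 55 -143.7 1 4 [ 1.52  1.19 -0.7   2.18 -1.1   0.32 -1.84]
grasp 55 -143.7 -1 3 [ 1.69  1.41 -1.18  2.18  0.99  0.27 -0.85]
grasp 55 126.3 1 0 
grasp 55 126.3 -1 0 
grasp 60 36.3 1 3 [ 0.04  1.18  0.17  1.64  0.6   1.2  -1.25]
grasp 60 36.3 -1 2 [ 0.36  1.23 -0.48  1.65  0.95  1.59  1.49]
grasp 60 -53.7 1 6 [ 0.58  1.32  0.29  1.14 -0.35  1.78 -1.56]
grasp 60 -53.7 -1 2 [ 0.84  1.34 -0.46  1.14  0.09  1.71  1.07]
grasp 60 -143.7 1 4 [ 1.54  1.23 -0.68  2.16 -1.1   0.4  -1.79]
grasp 60 -143.7 -1 3 [ 1.73  1.49 -1.22  2.16  0.88  0.29 -0.68]
grasp 60 126.3 1 0 
grasp 60 126.3 -1 0 
rel -60 1 4 [ 0.11  1.21 -0.04  1.63 -0.82  1.35 -1.88]
rel -60 -1 2 [ 0.25  1.23 -0.33  1.63 -0.65  1.19  1.07]
rel -30 1 5 [-0.16  1.32  0.19  1.21 -0.63  1.79 -1.81]
rel -30 -1 2 [ 0.12  1.37 -0.56  1.21 -0.17  1.58  0.83]
rel 0 1 3 [-0.23  1.42 -0.14  0.9  -0.15  1.98 -1.88]
rel 0 -1 3 [-0.13  1.46 -0.56  0.9   0.09  1.97  0.99]
rel 30 1 0 
rel 30 -1 0 
rel 60 1 3 [-0.7   1.36  0.13  1.08  0.35  1.8  -1.24]
rel 60 -1 1 [-0.7   1.36  0.15  1.08  0.34  1.79  1.91]
rel 90 1 3 [-0.88  1.25  0.11  1.48  0.66  1.44 -1.25]
rel 90 -1 1 [-0.72  1.26 -0.24  1.48  0.84  1.63  1.68]
rel 120 1 3 [-0.99  1.16  0.03  1.93  1.14  1.18 -1.56]
rel 120 -1 1 [-0.92  1.16 -0.09  1.94  1.18  1.28  1.54]
```

```bash
python3 - <<'E'
from h import *
p2,R2=target([434.3,-300.2,22],36.3,58); pre=p2-115*R2.apply([0,0,1])
print(pre,p2); rows(pre,R2)
rows(p2,R2,pre,R2,n=5)
E
```

```text
[ 499.91273076 -252.00265768   72.87224937] [ 421.31414704 -309.73905733   11.93153398]
D 138 A 28 n 4 rotvec deg [  0.4 -28.4   0.8] shift tool [ 64.6   6.6 122. ]
[[0.002, -0.158, 0.004, 0.108, 0.011, 0.203, 0.0], [0.002, -0.158, 0.004, 0.132, 0.011, 0.188, 0.0], [0.002, -0.158, 0.004, 0.154, 0.011, 0.171, 0.0], [0.002, -0.158, 0.004, 0.174, 0.011, 0.15, 0.0]]
D 115 A 0 n 5 rotvec deg [0. 0. 0.] shift tool [  0.   0. 115.]
[[0.0, 0.0, 0.0, 0.0, 0.0, 0.153, 0.0], [0.0, 0.0, 0.0, 0.0, 0.0, 0.153, 0.0], [0.0, 0.0, 0.0, 0.0, 0.0, 0.153, 0.0], [0.0, 0.0, 0.0, 0.0, 0.0, 0.153, 0.0], [0.0, 0.0, 0.0, 0.0, 0.0, 0.153, 0.0]]
```

>>> {"api": "step_arm", "payload": {"series": [[[0.002,-0.158,0.004,0.108,0.011,0.203,0],[0.002,-0.158,0.004,0.132,0.011,0.188,0],[0.002,-0.158,0.004,0.154,0.011,0.171,0],[0.002,-0.158,0.004,0.174,0.011,0.15,0],[0,0,0,0,0,0,0],[0,0,0,0,0,0,0]]]}}

```text
clock: 2.4
eef_pos: [490.7, -263.4, 74.0]
tool_rot: [3.14, 1.024, 0.618]
force: [0.2, -0.3, 1.8]
width: 85.2
gripper_force: 0.0
```

```bash
python3 - <<'E'
from h import *
log()
p2,R2=target([434.3,-300.2,22],36.3,58)
rows(p2,R2,n=6)
p=ctrl.get_image('wrist');save(p,'w1.png',s=1)
print(proj(p,[[434.3,-300.2,33]]))
E
```

```text
2.4 [-0.036  1.17   0.239  1.355  0.426  1.455 -1.037] [ 490.7 -263.4   74. ] [3.14  1.024 0.618] 85.16467099685394
D 104 A 1 n 6 rotvec deg [-0.7  0.7 -0.5] shift tool [  9.6  -2.6 103.5]
[[-0.002, 0.002, -0.002, 0.011, -0.003, 0.115, 0.0], [-0.002, 0.002, -0.002, 0.01, -0.003, 0.115, 0.0], [-0.002, 0.002, -0.002, 0.01, -0.003, 0.115, 0.0], [-0.002, 0.002, -0.002, 0.01, -0.003, 0.115, 0.0], [-0.002, 0.002, -0.002, 0.01, -0.004, 0.115, 0.0], [-0.002, 0.002, -0.002, 0.01, -0.004, 0.115, 0.0]]
[[249.80840472 199.15594903]]
```

View pics/w1.png

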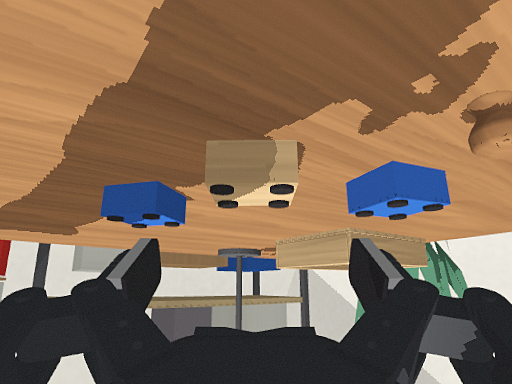

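The wrist view shows the base centred between the fingers, at (251,195) against a predicted (250,199). Going in.

>>> {"api": "step_arm", "payload": {"series": [[[-0.002,0.002,-0.002,0.01,-0.003,0.115,0],[-0.002,0.002,-0.002,0.01,-0.003,0.115,0],[-0.002,0.002,-0.002,0.01,-0.003,0.115,0],[-0.002,0.002,-0.002,0.01,-0.003,0.115,0],[-0.002,0.002,-0.002,0.01,-0.003,0.115,0],[-0.002,0.002,-0.002,0.01,-0.003,0.115,0],[0,0,0,0,0,0,0],[0,0,0,0,0,0,0]]]}}

```text
clock: 3.25
eef_pos: [426.8, -311.2, 19.2]
tool_rot: [3.125, 1.002, 0.617]
force: [0.1, -0.1, 0.4]
width: 85.1
gripper_force: 0.0
```

```bash
python3 - <<'E'
from h import *
log()
p2,R2=target([434.3,-300.2,22],36.3,58)
rows(p2,R2,n=1)
p=ctrl.get_image('wrist');save(p,'w2.png',s=1)
E
```

```text
3.25 [ 0.018  1.193  0.255  1.538  0.479  1.215 -1.098] [ 426.8 -311.2   19.2] [3.125 1.002 0.617] 85.13843856424366
D 9 A 1 n 1 rotvec deg [ 0.1 -0.6 -0.5] shift tool [ 4.1 -4.5  6.9]
[[0.003, -0.013, -0.012, 0.027, -0.03, 0.046, 0.0]]
```

View pics/w2.png

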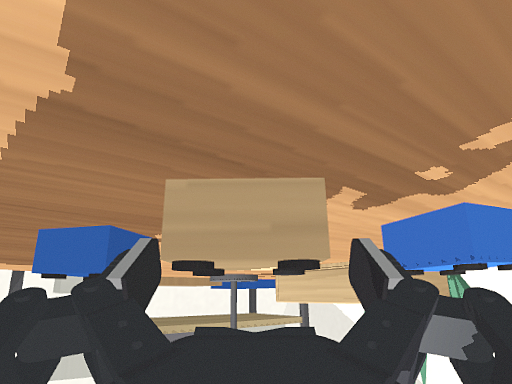

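The base is framed at columns 162–329 between the finger tips at 158–352. I'll correct by a few mm and close.

>>> {"api": "step_arm", "payload": {"series": [[[0,-0.013,-0.012,0.027,-0.028,0.05,0],[0,0,0,0,0,0,0],[0,0,0,0,0,0,1],[0,0,0,0,0,0,1],[0,0,0,0,0,0,1],[0,0,0,0,0,0,1],[0,0,0,0,0,0,1],[0,0,0,0,0,0,1]]]}}

```text
clock: 4.1
eef_pos: [417.8, -309.2, 6.4]
tool_rot: [-3.129, 1.02, 0.648]
force: [1.1, 0.9, 1.2]
width: 59.3
gripper_force: 64.3
```

```bash
python3 - <<'E'
from h import *
log();print(ctrl.read_state()['gripper_force'])
p0,R0,_=pose();p1=p0+[25,0,140]
rows(p1,R0,g=1,n=5)
E
```

```text
4.1 [ 0.014  1.218  0.253  1.546  0.483  1.206 -1.103] [ 417.8 -309.2    6.4] [-3.129  1.02   0.648] 59.30719582714231
64.32106923311949
D 142 A 0 n 5 rotvec deg [0. 0. 0.] shift tool [-108.9   14.   -90.4]
[[0.0, 0.0, 0.0, -0.145, 0.019, -0.121, 1.0], [0.0, 0.0, 0.0, -0.145, 0.019, -0.121, 1.0], [0.0, 0.0, 0.0, -0.145, 0.019, -0.121, 1.0], [0.0, 0.0, 0.0, -0.145, 0.019, -0.121, 1.0], [0.0, 0.0, 0.0, -0.145, 0.019, -0.121, 1.0]]
```

>>> {"api": "step_arm", "payload": {"series": [[[0,0,0,-0.145,0.02,-0.12,1],[0,0,0,-0.145,0.02,-0.12,1],[0,0,0,-0.145,0.02,-0.12,1],[0,0,0,-0.145,0.02,-0.12,1],[0,0,0,-0.145,0.02,-0.12,1],[0,0,0,0,0,0,1]]]}}

```text
clock: 4.7
eef_pos: [444.7, -311.1, 149.1]
tool_rot: [-3.139, 1.017, 0.64]
force: [-0.1, 0.0, -0.9]
width: 59.5
gripper_force: 64.5
```

```bash
python3 - <<'E'
from h import *; from fk import *
log();print(ctrl.read_state()['gripper_force'])
b=fit();print(b[0],np.round(b[1],2));json.dump(list(map(float,b[1])),open('prm.json','w'))
prm=b[1]; q=np.array(ctrl.read_state()['qpos'])
for t in (65,70):
  for az in (80,95,101,110):
    for h in (42,180):
      s=ik(*target([520,192,h],az,t,-1),prm,q)
      print(t,az,h,len(s),s[0].round(2) if s else '')
p0,R0,_=pose()
p1,R1=target([500,-50,200],66,58,1);rows(p1,R1,g=1)
E
```

```text
4.7 [ 0.005  1.017  0.274  1.514  0.493  1.395 -0.979] [ 444.7 -311.1  149.1] [-3.139  1.017  0.64 ] 59.50420678017697
64.45290293544531
1.6557475999263083 [-1.0000e+00 -1.0000e+00 -1.0000e+00 -1.0000e+00 -4.0000e-02  1.5400e+00
  3.2646e+02  5.8628e+02  3.8122e+02  3.7014e+02  4.7300e+00 -8.8100e+00
  1.6920e+01]
65 80 42 1 [-0.75  1.28 -0.02  1.3   0.62  1.6   1.87]
65 80 180 1 [-0.76  1.08  0.01  1.35  0.6   1.71  1.98]
65 95 42 1 [-0.73  1.24 -0.21  1.5   0.89  1.55  1.74]
65 95 180 1 [-0.83  1.02 -0.03  1.54  0.77  1.55  1.95]
65 101 42 1 [-0.76  1.22 -0.2   1.58  0.95  1.49  1.72]
65 101 180 1 [-0.8   1.   -0.14  1.63  0.88  1.55  1.89]
65 110 42 1 [-0.82  1.19 -0.17  1.71  1.05  1.39  1.69]
65 110 180 1 [-0.82  0.97 -0.16  1.76  0.99  1.47  1.84]
70 80 42 2 [-0.56  1.38 -0.48  1.25  0.91  1.91  1.63]
70 80 180 1 [-0.79  1.13  0.05  1.32  0.61  1.76  1.99]
70 95 42 1 [-0.82  1.28 -0.06  1.45  0.82  1.54  1.81]
70 95 180 1 [-0.84  1.07 -0.03  1.52  0.79  1.62  1.93]
70 101 42 1 [-0.83  1.26 -0.1   1.54  0.91  1.5   1.76]
70 101 180 1 [-0.8   1.05 -0.16  1.61  0.91  1.63  1.85]
70 110 42 1 [-0.84  1.24 -0.16  1.67  1.06  1.47  1.67]
70 110 180 1 [-0.9   1.01 -0.06  1.74  0.97  1.48  1.85]
D 254 A 30 n 6 rotvec deg [-25.1   0.2 -15.5] shift tool [  63.1 -169.1 -179.3]
[[-0.093, 0.001, -0.057, 0.07, -0.188, -0.199, 1.0], [-0.093, 0.001, -0.057, 0.078, -0.169, -0.212, 1.0], [-0.093, 0.001, -0.057, 0.086, -0.15, -0.224, 1.0], [-0.093, 0.001, -0.057, 0.092, -0.129, -0.234, 1.0], [-0.093, 0.001, -0.057, 0.098, -0.107, -0.243, 1.0], [-0.093, 0.001, -0.057, 0.102, -0.085, -0.25, 1.0]]
```

>>> {"api": "step_arm", "payload": {"series": [[[-0.093,0,-0.057,0.07,-0.19,-0.2,1],[-0.093,0,-0.057,0.08,-0.17,-0.21,1],[-0.093,0,-0.057,0.085,-0.15,-0.225,1],[-0.093,0,-0.057,0.09,-0.13,-0.235,1],[-0.093,0,-0.057,0.1,-0.11,-0.245,1],[-0.093,0,-0.057,0.1,-0.085,-0.25,1],[0,0,0,0,0,0,1]]]}}

```text
clock: 5.4
eef_pos: [492.1, -53.8, 184.7]
tool_rot: [-3.122, 1.009, 1.181]
force: [-0.2, -0.4, -0.8]
width: 59.4
gripper_force: 64.8
```

```bash
python3 - <<'E'
from h import *
log()
p1,R1=target([520,192,200],100,65,1);rows(p1,R1,g=1)
E
```

```text
5.4 [-0.465  0.896  0.136  1.662  0.572  1.411 -1.083] [492.1 -53.8 184.7] [-3.122  1.009  1.181] 59.38951372617774
D 231 A 34 n 5 rotvec deg [-29.5  -7.1 -15.4] shift tool [ 112.7  -62.2 -191.8]
[[-0.131, -0.032, -0.069, 0.15, -0.083, -0.256, 1.0], [-0.131, -0.032, -0.069, 0.147, -0.048, -0.266, 1.0], [-0.131, -0.032, -0.069, 0.142, -0.012, -0.273, 1.0], [-0.131, -0.032, -0.069, 0.135, 0.023, -0.276, 1.0], [-0.131, -0.032, -0.069, 0.126, 0.059, -0.275, 1.0]]
```

>>> {"api": "step_arm", "payload": {"series": [[[-0.131,-0.032,-0.069,0.15,-0.08,-0.255,1],[-0.131,-0.032,-0.069,0.147,-0.05,-0.265,1],[-0.131,-0.032,-0.069,0.142,-0.01,-0.273,1],[-0.131,-0.032,-0.069,0.135,0.023,-0.276,1],[-0.131,-0.032,-0.069,0.126,0.06,-0.275,1],[0,0,0,0,0,0,1],[0,0,-0.18,0,0,0,1],[0,0,-0.18,0,0,0,1],[0,0,-0.18,0,0,0,1],[0,0,-0.18,0,0,0,1],[0,0,-0.18,0,0,0,1],[0,0,-0.18,0,0,0,1]]]}}

```text
clock: 6.6
eef_pos: [525.5, 164.3, 191.3]
tool_rot: [-2.111, 0.637, 2.957]
force: [0.2, -0.3, -0.5]
width: 59.2
gripper_force: 65.1
```

```bash
python3 - <<'E'
from h import *
log()
E
```

```text
6.6 [-0.752  0.971 -0.138  1.579  0.856  1.616 -0.321] [525.5 164.3 191.3] [-2.111  0.637  2.957] 59.22470201183545
```

>>> {"api": "step_arm", "payload": {"series": [[[0,0,-0.18,0,0,0,1],[0,0,-0.18,0,0,0,1],[0,0,-0.18,0,0,0,1],[0,0,-0.18,0,0,0,1],[0,0,-0.18,0,0,0,1],[0,0,-0.18,0,0,0,1],[0,0,-0.18,0,0,0,1],[0,0,-0.18,0,0,0,1],[0,0,-0.18,0,0,0,1],[0,0,-0.18,0,0,0,1],[0,0,-0.18,0,0,0,1],[0,0,-0.18,0,0,0,1]]]}}

```text
clock: 7.8
eef_pos: [525.5, 164.3, 191.3]
tool_rot: [-2.258, -0.861, -2.426]
force: [-0.4, 0.2, -0.6]
width: 59.0
gripper_force: 65.1
```

```bash
python3 - <<'E'
from h import *
log()
p1,R1=target([520,192,110],100,69,-1);rows(p1,R1,g=1)
p=ctrl.get_image('scene');a=p['img'][60:260,190:450,::-1]
p2=ctrl.get_image('side');b=p2['img'][120:320,60:320,::-1]
cv2.imwrite('pics/held.png',cv2.resize(np.hstack([a,b]),(800,308)))
E
```

```text
7.8 [-0.567  1.015 -0.475  1.572  0.999  1.812  1.243] [525.5 164.3 191.3] [-2.258 -0.861 -2.426] 59.007088445719994
D 89 A 34 n 5 rotvec deg [  1.8   3.1 -33.9] shift tool [-70.   47.4  26.8]
[[0.008, 0.014, -0.151, -0.093, 0.063, 0.036, 1.0], [0.008, 0.014, -0.151, -0.101, 0.052, 0.034, 1.0], [0.008, 0.014, -0.151, -0.106, 0.04, 0.033, 1.0], [0.008, 0.014, -0.151, -0.111, 0.027, 0.032, 1.0], [0.008, 0.014, -0.151, -0.113, 0.014, 0.03, 1.0]]
```

View pics/held.png

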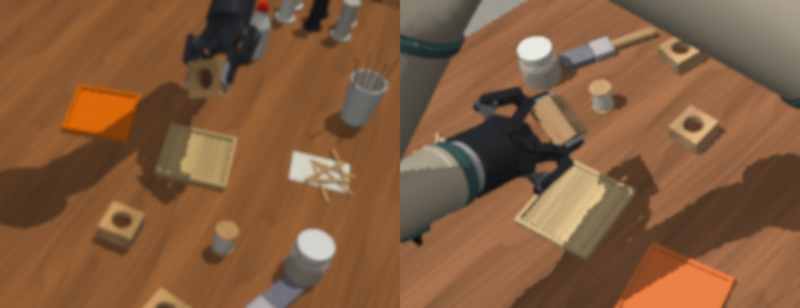

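The base is held with its socket showing at about (207,77) in the left crop, ready to come down. First I'll check how close the bottle behind is.

```bash
python3 - <<'E'
from h import *
p=ctrl.get_image('scene');s=ctrl.get_image('side')
print('bottle',ray(p,(355,97),5).round(),ray(s,(18,385),5).round())
print('cup',ray(p,(420,140),5).round(),ray(s,(8,280),5).round(),'paper',ray(p,(398,171),0).round())
for c,(u,v) in {'tc1':(301,142),'tc2':(344,147),'tc3':(334,181),'tc4':(291,173)}.items(): print(c,ray(p,(u,v),12).round())
E
```

```text
bottle [510. 541.   5.] [527. 576.   5.]
cup [765. 442.   5.] [752. 483.   5.] paper [740. 281.   0.]
tc1 [447. 235.  12.]
tc2 [568. 281.  12.]
tc3 [593. 140.  12.]
tc4 [476. 107.  12.]
```

The bottle at about (515,555) would be close to the wrist with the tool's back at azimuth 100°, so I'll lean it toward 118° instead.

```bash
python3 - <<'E'
from h import *; from fk import *
prm=json.load(open('prm.json'));q=np.array(ctrl.read_state()['qpos'])
for h in (150,40):
    s=ik(*target([527,179,h],118,70,-1),prm,q);print([x.round(2) for x in s])
p1,R1=target([527,179,150],118,70,-1);rows(p1,R1,g=1)
E
```

```text
[array([-0.62,  1.11, -0.55,  1.88,  1.26,  1.75,  1.59]), array([-0.9 ,  1.03, -0.08,  1.87,  1.12,  1.39,  1.74])]
[array([-0.68,  1.28, -0.43,  1.81,  1.3 ,  1.64,  1.5 ]), array([-0.83,  1.23, -0.19,  1.81,  1.21,  1.43,  1.58])]
D 49 A 45 n 6 rotvec deg [ 18.4  -1.  -41. ] shift tool [-40.6  16.2  22.4]
[[0.068, -0.004, -0.152, -0.045, 0.018, 0.025, 1.0], [0.068, -0.004, -0.152, -0.047, 0.014, 0.024, 1.0], [0.068, -0.004, -0.152, -0.048, 0.009, 0.024, 1.0], [0.068, -0.004, -0.152, -0.049, 0.005, 0.023, 1.0], [0.068, -0.004, -0.152, -0.049, 0.0, 0.023, 1.0], [0.068, -0.004, -0.152, -0.049, -0.004, 0.024, 1.0]]
```

>>> {"api": "step_arm", "payload": {"series": [[[0.068,-0.004,-0.152,-0.045,0.018,0.025,1],[0.068,-0.004,-0.152,-0.047,0.014,0.024,1],[0.068,-0.004,-0.152,-0.048,0.009,0.024,1],[0.068,-0.004,-0.152,-0.049,0.005,0.023,1],[0.068,-0.004,-0.152,-0.049,0,0.023,1],[0.068,-0.004,-0.152,-0.049,-0.004,0.024,1],[0,0,0,0,0,0,1],[0,0,0,0,0,0,1]]]}}

```text
clock: 8.8
eef_pos: [535.5, 163.9, 144.5]
tool_rot: [-3.136, -1.219, -1.088]
force: [0.5, 0.6, -0.7]
width: 59.3
gripper_force: 64.9
```

```bash
python3 - <<'E'
from h import *
log()
p1,R1=target([527,179,62],118,70,-1);rows(p1,R1,g=1,n=4)
E
```

```text
8.8 [-0.586  1.089 -0.545  1.804  1.267  1.769  1.702] [535.5 163.9 144.5] [-3.136 -1.219 -1.088] 59.28644294388697
D 89 A 0 n 4 rotvec deg [-0.   0.1 -0.1] shift tool [-83.3   0.6  31.2]
[[-0.0, 0.001, -0.001, -0.139, 0.001, 0.052, 1.0], [-0.0, 0.001, -0.001, -0.139, 0.001, 0.052, 1.0], [-0.0, 0.001, -0.001, -0.139, 0.001, 0.052, 1.0], [-0.0, 0.001, -0.001, -0.139, 0.001, 0.052, 1.0]]
```

>>> {"api": "step_arm", "payload": {"series": [[[0,0,0,-0.139,0,0.052,1],[0,0,0,-0.139,0,0.052,1],[0,0,0,-0.139,0,0.052,1],[0,0,0,-0.139,0,0.052,1],[0,0,0,0,0,0,1],[0,0,0,0,0,0,1]]]}}

```text
clock: 9.4
eef_pos: [535.9, 163.6, 56.0]
tool_rot: [-3.139, -1.22, -1.083]
force: [-0.1, 0.5, -0.0]
width: 59.5
gripper_force: 64.9
```

```bash
python3 - <<'E'
from h import *
log()
p1,R1=target([527,179,42],118,70,-1);rows(p1,R1,g=1,n=2)
p=ctrl.get_image('scene');a=p['img'][90:230,240:400,::-1]
p2=ctrl.get_image('side');b=p2['img'][180:320,80:240,::-1]
cv2.imwrite('pics/low.png',cv2.resize(np.hstack([a,b]),(800,350),interpolation=cv2.INTER_CUBIC))
E
```

```text
9.4 [-0.603  1.241 -0.509  1.756  1.32   1.729  1.619] [535.9 163.6  56. ] [-3.139 -1.22  -1.083] 59.47892294133466
D 20 A 0 n 2 rotvec deg [-0.1  0.1 -0. ] shift tool [-19.2   0.7   7.1]
[[-0.001, 0.001, -0.0, -0.064, 0.002, 0.024, 1.0], [-0.001, 0.001, -0.0, -0.064, 0.002, 0.024, 1.0]]
```

View pics/low.png

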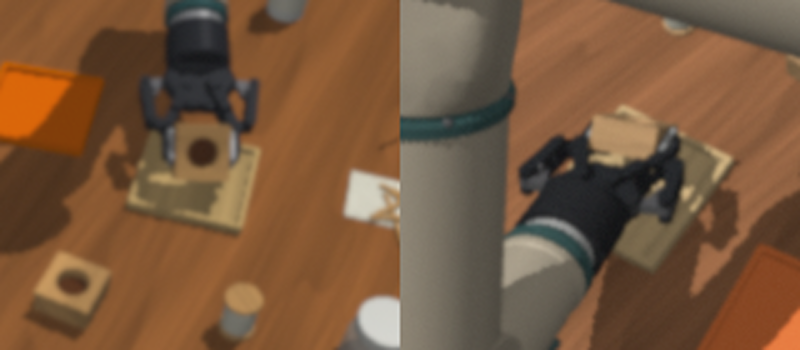

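The base (at (202,150) left) is over the tray with its socket up and tilted. Lowering to the floor.

>>> {"api": "step_arm", "payload": {"series": [[[0,0,0,-0.064,0,0.024,1],[0,0,0,-0.064,0,0.024,1],[0,0,0,0,0,0,1],[0,0,0,0,0,0,1]]]}}

```text
clock: 9.9
eef_pos: [535.5, 163.2, 34.5]
tool_rot: [3.135, -1.219, -1.074]
force: [0.3, 0.3, -0.3]
width: 59.5
gripper_force: 64.9
```

>>> {"api": "step_arm", "payload": {"series": [[[0,0,0,-0.013,0,0.005,1],[0,0,0,0,0,0,1],[0,0,0,0,0,0,1]]]}}

```text
clock: 10.2
eef_pos: [535.7, 163.4, 32.8]
tool_rot: [3.138, -1.219, -1.076]
force: [0.0, -0.7, -0.1]
width: 59.4
gripper_force: 64.9
```

>>> {"api": "step_arm", "payload": {"series": [[[0,0,0,-0.01,0,0.004,1],[0,0,0,0,0,0,1]]]}}

```text
clock: 10.4
eef_pos: [535.7, 163.2, 31.0]
tool_rot: [3.137, -1.219, -1.076]
force: [0.2, -0.4, -1.5]
width: 59.2
gripper_force: 64.9
```

>>> {"api": "step_arm", "payload": {"series": [[[0,0,0,-0.01,0,0.004,1],[0,0,0,0,0,0,1]]]}}

```text
clock: 10.6
eef_pos: [535.7, 163.3, 30.6]
tool_rot: [3.138, -1.221, -1.076]
force: [-1.6, 1.6, 4.8]
width: 59.4
gripper_force: 65.5
```

Contact. Opening.

>>> {"api": "step_arm", "payload": {"series": [[[0,0,0,0,0,0,0],[0,0,0,0,0,0,0],[0,0,0,0,0,0,0],[0,0,0,0,0,0,0],[0,0,0,0,0,0,0],[0,0,0,0,0,0,0],[0,0,0,0,0,0,0],[0,0,0,0,0,0,0]]]}}

```text
clock: 11.4
eef_pos: [535.7, 163.2, 29.5]
tool_rot: [3.137, -1.219, -1.076]
force: [-0.3, 0.0, -0.2]
width: 85.1
gripper_force: 0.0
```

```bash
python3 - <<'E'
from h import *
log();print(ctrl.read_state()['force'])
p=ctrl.get_image('scene');a=p['img'][90:230,240:400,::-1]
p2=ctrl.get_image('wrist');b=cv2.resize(p2['img'][:,:,::-1],(400,300))
cv2.imwrite('pics/rel.png',np.hstack([cv2.resize(a,(343,300),interpolation=cv2.INTER_CUBIC),b]))
E
```

```text
11.4 [-0.608  1.286 -0.498  1.737  1.337  1.717  1.601] [535.7 163.2  29.5] [ 3.137 -1.219 -1.076] 85.07275142403785
[-0.30288775  0.03994597 -0.22035375]
```

View pics/rel.png

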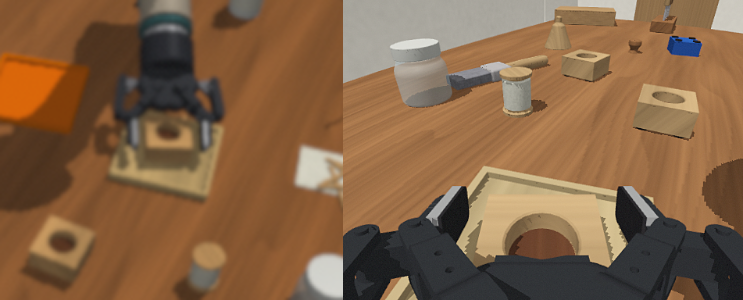

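The base fell flat: socket up inside the tray (wrist view, socket around (541,240)). Withdrawing.

>>> {"api": "step_arm", "payload": {"series": [[[0,0,0,0.03,0,-0.1,0],[0,0,0,0.05,0,-0.15,0],[0,0,0,0.08,0,-0.2,0],[0,0,0,0.1,0,-0.2,0],[0,0,0,0.15,0,-0.15,0],[0,0,0,0.2,0,-0.1,0],[0,0,0,0.2,0,-0.1,0],[0,0,0,0,0,0,0],[0,0,0,0,0,0,0]]]}}

```text
clock: 12.4
eef_pos: [488.5, 252.4, 196.7]
tool_rot: [-3.139, -1.217, -1.08]
force: [-0.7, 0.9, -0.2]
width: 85.1
gripper_force: 0.0
```

```bash
python3 - <<'E'
from h import *
log();print(ctrl.read_state()['force'])
p=ctrl.get_image('scene');a=p['img'][60:300,150:420,::-1]
p2=ctrl.get_image('side');b=p2['img'][180:320,80:240,::-1]
cv2.imwrite('pics/end.png',np.hstack([cv2.resize(a,(400,356)),cv2.resize(b,(400,356),interpolation=cv2.INTER_CUBIC)]))
for n,q in (('scene',p),('side',p2)):
    for r in ctrl.recognise(q,'base_c')+ctrl.recognise(q,'other1_c'): print(n,round(r['score'],2),np.round(r['centre']),ray(q,r['centre'],25).round())
E
```

```text
12.4 [-0.717  1.041 -0.6    1.689  1.143  1.888  1.761] [488.5 252.4 196.7] [-3.139 -1.217 -1.08 ] 85.07015041998184
[-0.67335982  0.91203316 -0.18933915]
scene 0.78 [157. 240.] [ 295. -261.   25.]
scene 0.7 [178. 337.] [ 481. -427.   25.]
scene 0.69 [317. 154.] [513. 199.  25.]
scene 0.65 [268. 206.] [479. -36.  25.]
side 0.76 [178. 250.] [513. 189.  25.]
side 0.59 [341. 128.] [ 462. -422.   25.]
side 0.9 [251. 200.] [482. -33.  25.]
```

View pics/end.png

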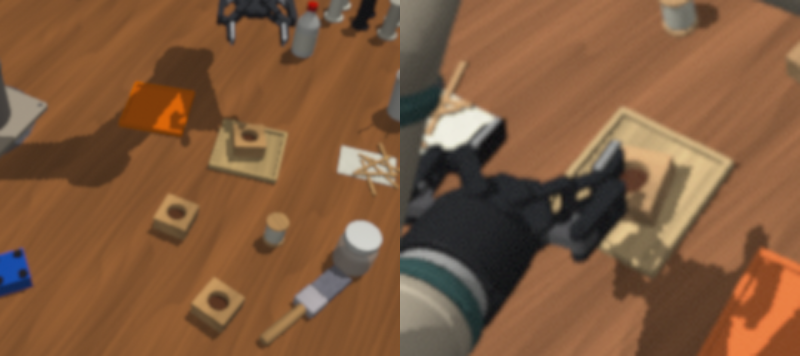

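The base sits near (513,194), inside the tray, with its socket up at (250,135) in the left crop. The gripper is clear and both bystander bases are untouched, so I'm handing in.

```bash
python3 -c "
from cell import ctrl
print(ctrl.finish_job())"
```

```text
the job is handed in; nothing more can be done
None
```

The upside-down base now lies in the plywood tray on its feet with the socket up, the other two bases were left alone, and I handed the job in after about 12.5 s on the robot's clock; no verdict came back.

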